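# Load a counting chamber under the microscope's stage clips

## Robot

A 7-joint arm with a two-finger parallel gripper is mounted at the origin on the work surface. World frame = base frame: x ahead of the robot, y to its left, z up, the work surface at z = 0. Lengths are in m, angles in rad, forces in N, time in s.
With the tool pointing down it reaches from about 0.375 to 0.925 m from the base axis. Payload 3.1 kg.
Tool frame: the origin (TCP) lies midway between the tips of the shut fingers; the grasp point (between the pads) lies 19 mm behind it (r.grasp_offset is the distance from the TCP to the grasp point, in m); y points along the fingers, z is the direction in which the jaws open and shut, and the axes are right-handed (so a half turn about y gives the same grasp; the last joint's range is limited). The gripper opens to 85 mm and grips with 20 to 120 N. Pads are 22 mm wide; open, the fingers measure 114 mm over their backs; the gripper's body (76 mm by 85 mm) begins 54 mm behind the grasp point. The pads swing forward as they close: fully open they stand 13 mm farther back than shut.
Start: joints at [1.13, 0.383, 0.044, 1.598, -0.018, 1.161, -0.05], TCP at [0.219, -0.612, 0.231] pointing down, gripper open.
Joint ranges: [-2.61, 2.61], [-0.41, 2.15], [-1.48, 1.57], [0, 2.5], [-1.57, 4.71], [0.05, 1.97], [-2.85, 2.85]. Speed limits (rad/s): [2.79, 2.79, 3.14, 3.14, 3.14, 3.14, 3.14].

## Interface

Orientations are given as a unit quaternion [x, y, z, w].
In Python, from station import r, effector, optics, job gives the robot as it stands. The module is installed in compiled form; this text tells all that it offers. Calls block until the motion is done:
- r.move_ptp(position, orientation): joint-space move of the TCP to a pose.
- r.move_linear(position, orientation=None, feed=0.15, max_force=None): straight line of the TCP; orientation=None keeps the orientation; feed is the mean speed in m/s. With max_force (N) it stops when the force on the tool has changed by that much, and returns True; else False.
- r.move_j(angles): joint-space move.
- effector.move_gripper(opening): finger opening in m; the grip force is fixed at half the most; returns when the fingers have stopped.
- r.hold(seconds).
- r.inverse_kinematics(position, orientation): joint angles nearest the present ones, or None.
- optics.grab_frame(name): name is "scene" or "top"; returns a dict with "color" (384x512x3 uint8, red, green, blue), "fov_y" (degrees; the focal length in pixels is half the picture's height over the tangent of half this angle, whatever the lens; pixels are square), "cx", "cy" (the principal point, pixels), "extrinsics" (4x4, takes a point from camera to world coordinates). Camera axes: x right, y down, z forward; pixel columns grow to the right and rows downward; lengths in m; the calibration is good to about 2 mm. A picture is of the moment at which its call begins. There is no depth.
A pose or a line that the arm cannot do raises r.PlanningError and nothing moves.
- job.job_done(): hands the job in, once; it reports no verdict.
Readings, each from a call of its own:
- r.read_time(): time.
- r.read_q(): joint angles.
- r.read_joint_velocities(): joint speeds.
- r.read_joint_efforts(): joint torques, N m.
- r.read_ee_pos(): TCP position.
- r.read_tcp_rot(): TCP orientation.
- r.read_contact_force(): force on the tool from outside, world axes, zero at the start.
- r.read_wrist_torque(): the same for the moment, N m.
- r.read_gripper_width(): finger opening in m.
Only numpy, scipy, OpenCV 4.12 (cv2) and the standard library are available. Lean on these libraries where they do the work, as an engineer would, in place of code of your own. Each camera call takes 0.05 s, during which the arm holds its last target. There are 200 camera calls.

## Task

Take the counting chamber with the blue grip from the draining rack and load it on the microscope stage: slide it in flat, glass end first, under both sprung stage clips, so that they ride up over its upper glass and snap down on the bare glass behind it, and push it gently fully home against the stop bar, straight and centred. Then let go. Touch no lens with anything, and leave the other chambers and everything else on the bench where it is.

Things in the scene. Friction and masses are not known exactly. Their poses are not given: they have to be found in the camera images.
- chamber: BLUE-grip counting chamber to load, about 0.11 kg. Glass base 120 (x) x 50 (y) x 4 mm; bonded on it an upper glass at x -10 to +54 mm, its top 8 mm above the underside; grip block at the other end. At x -44 to -10 mm the base is bare: the clips belong there. Origin: centre of the underside; +x is the glass end that goes in first, z up. Starts on the rack, glass end down the slope, loose
- chamber_grip (a point): centre of the blue plastic grip block, at x -52, z 17 mm of the chamber; block 16 (x) x 40 (y) x 26 mm (z 4 to 30 mm), standing on the base glass. Hold it by its side faces at y -20 and +20 mm. A 40 N grip carries the chamber and pushes it under the clips
- chamber_nose (a point): middle of the lower edge of the chamber's leading (glass) end, at x +60, z 0 mm of the chamber
- other_amber: a like chamber with an ORANGE grip, also on the rack: leave it there. Origin and axes as for the blue one
- other_grey: a like chamber with a GREY grip, also on the rack: leave it there. Origin and axes as for the blue one
- rack: fixed white draining rack, 276 mm wide (y), 105 mm deep, 101 mm high. Its top slopes down 40 degrees towards its +x to a 7 mm ledge; three lanes at y -90, 0, +90 mm with 6 mm ribs between them in the lower half only. One chamber in each lane, which colour where varies; the grip blocks are at the high end. Origin: under its middle, on the bench; z up
- microscope: fixed ivory microscope, 0.42 m high. Origin: on the bench under the optical axis; x points from the open front to the upright limb, z up; eyepieces point to +x. From 114 mm over the stage up hangs the arm's round nose, 48 mm in radius about the axis: an upright gripper at the loaded chamber's grip strikes it, one leaning back 30 to 45 degrees towards -x goes clear
- stage: fixed black stage, 150 x 150 x 12 mm. Origin: on its top at the optical axis, 150 mm above the bench; axes as the microscope's. Chambers go in along +x from the open front edge at x -85 mm. A loaded chamber has its origin at x -15, y 0, z 0 mm of the stage, axes parallel, its grip block at x -67 mm. Glass slides easily on it and on the clips
- stop_bar: fixed aluminium bar across the back of the stage, 6 x 44 x 7 mm. Origin: middle of its front face at stage height, at x +45 mm of the stage; axes as the stage's. The chamber's leading edge ends against it
- lenses: fixed nosepiece with four objectives, not to be touched. The lowest hangs on the optical axis, 25 mm thick, its tip 51 mm over the stage; the nosepiece, 36 mm in radius about a point 20 mm behind the axis, is 90 mm over the stage; the other objectives lean to the limb. Origin: that of the microscope
- clip_left (a joint): left stage clip (stage +y): 12 mm wide steel spring strip on a pin at x +56, y +36 mm of the stage, 12 mm over it, running forward to a dipped foot. Angle in rad: 0 with the foot on the stage, about 0.045 on the base glass, about 0.09 on the upper glass. Sprung down with 1.4 to 2.1 N at the foot
- clip_right (a joint): right stage clip, the mirror image (stage -y); same angles. Pushing a chamber under both clips takes 8 to 15 N while the lips ride up on the two glasses, then 4 to 8 N, and dips for a moment as they snap down, about 8 mm before the chamber is home
- clip_left_foot (a point): underside of the left clip's foot, at x -34, y +18 mm of the stage; in front of it the lip turns up 30 degrees to x -50 mm, where its underside is about 9 mm over the stage
- clip_right_foot (a point): the same for the right clip, at x -34, y -18 mm of the stage
- beaker: bystander: empty glass beaker, 70 mm across, 95 mm high. Origin under its centre
- flask: bystander: glass conical flask, 84 mm across, 128 mm high. Origin under its centre
- pot: bystander: white pot with a yellow cap, 48 mm across, 70 mm high. Origin under its centre
- dropper_bottle: bystander: small clear bottle with a red cap, 32 mm across, 60 mm high. Origin under its centre
- petri_dish: bystander: covered clear dish, 94 mm across, 19 mm high. Origin under its centre
- marker: bystander: white marker pen with a blue cap, 130 mm long, lying along its x. Origin on its underside
Not all that is in view belongs to the job. Leave any black, green or red look-alike of the chamber alone.

How it is judged:
By the outcome, as a careful person would: the job done as asked, in the order asked, and still so for the second after the job is handed in, with the robot touching nothing.
It also fails if it takes over 51 s, if anything falls off the work surface, if the arm or the gripper's body presses on something with over 40 N, if the wrist force passes 120 N, or if a joint passes its speed limit or range.

## Working session

There is one attempt and no reset: what is moved stays moved. The work goes in short steps, each a Python script; the robot and the scene stay as the last script left them, time stands still between calls to the robot, and variables do not carry over. Pictures are saved under pics/ and viewed, about 8 in all and at most 12, crops included, and the job is handed in when it is done.

```bash
mkdir -p pics
python3 - <<'E'
from station import r, effector, optics, job
import cv2, numpy as np, pickle
for n in ("scene","top"):
    f=optics.grab_frame(n); pickle.dump(f,open(f"{n}0.pkl","wb"))
    cv2.imwrite(f"pics/{n}0.png",cv2.resize(f["color"][:,:,::-1],(800,600),interpolation=cv2.INTER_CUBIC))
    print(n,f["fov_y"],f["cx"],f["cy"],np.round(f["extrinsics"],4).tolist())
print(r.read_time(),r.read_tcp_rot(),r.grasp_offset)
E
```

```text
scene 45.71960537041058 261.15987084531235 196.84504081897563 [[0.078, 0.5559, -0.8276, 1.5625], [0.997, -0.0437, 0.0646, -0.0538], [-0.0002, -0.8301, -0.5577, 0.7912], [0.0, 0.0, 0.0, 1.0]]
top 57.77541378779944 256.2336665908301 190.66027439162485 [[0.1718, -0.9627, 0.2092, 0.4305], [-0.9851, -0.169, 0.0311, 0.0192], [0.0054, -0.2114, -0.9774, 0.928], [0.0, 0.0, 0.0, 1.0]]
0.1 [-0.12085311  0.69755592 -0.69591392  0.12047442] 0.0187
```

View pics/scene0.png

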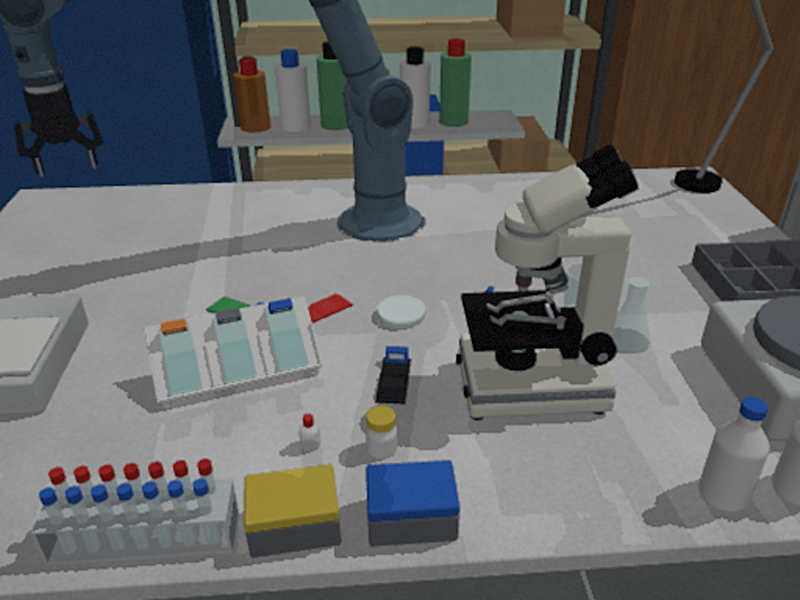

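View pics/top0.png

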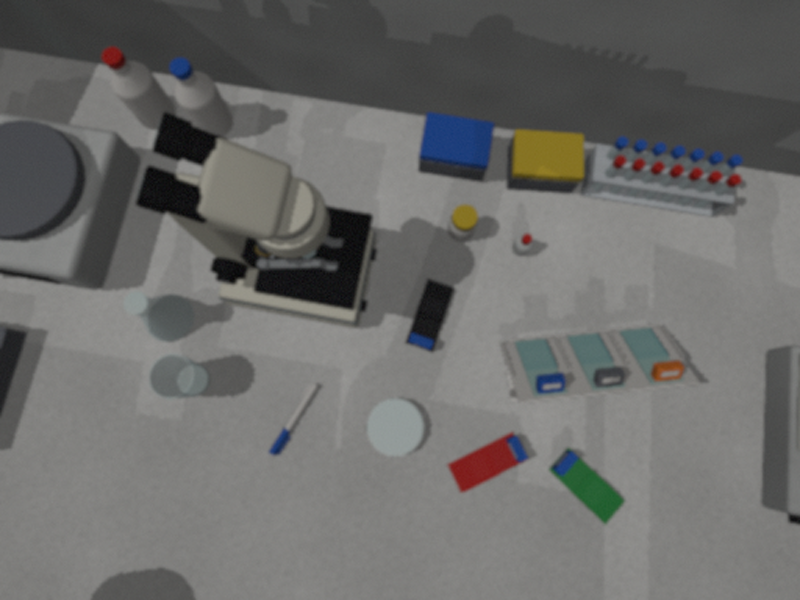

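Candidates for the blue-grip chamber, in scene pixels (800x600): the rack chamber at (283,325), a black look-alike at (393,375), a red one at (330,305) and a green one at (230,303). Only the one at (283,325) lies on the rack with clear glass, so it fits. In the top view its grip is at (550,383). I'll confirm it in an enlarged crop together with the stage.

```bash
cat > h.py <<'E'
import numpy as np, pickle, cv2
def load(n): return pickle.load(open(n+".pkl","rb"))
def foc(f): return f["color"].shape[0]/2/np.tan(np.radians(f["fov_y"])/2)
def ray(f,uv):
    E=f["extrinsics"]; d=np.array([(uv[0]-f["cx"])/foc(f),(uv[1]-f["cy"])/foc(f),1.])
    return E[:3,3],E[:3,:3]@(d/np.linalg.norm(d))
def onz(f,uv,z): o,d=ray(f,uv); return o+d*(z-o[2])/d[2]
def proj(f,p):
    E=f["extrinsics"]; c=E[:3,:3].T@(np.asarray(p)-E[:3,3]); return np.array([f["cx"]+foc(f)*c[0]/c[2],f["cy"]+foc(f)*c[1]/c[2]])
def tri(f,u,g,v):
    o1,d1=ray(f,u);o2,d2=ray(g,v)
    t=np.linalg.lstsq(np.c_[d1,-d2],o2-o1,rcond=None)[0]
    a,b=o1+t[0]*d1,o2+t[1]*d2
    return (a+b)/2,np.linalg.norm(a-b)
E
python3 - <<'E'
from h import *
T,S=load("top0"),load("scene0")
def crop(f,x,y,w,h,W,H):
    im=cv2.resize(f["color"][y:y+h,x:x+w,::-1],(W,H),interpolation=cv2.INTER_CUBIC)
    return cv2.convertScaleAbs(im,alpha=1.5,beta=15)
a=np.vstack([crop(T,315,200,140,60,700,300),crop(S,90,185,140,60,700,300)]);cv2.imwrite("pics/rack.png",a)
b=np.hstack([crop(T,130,105,120,110,400,367),crop(S,285,165,120,110,400,367)]);cv2.imwrite("pics/stage.png",b)
for n,f,box in (("T",T,(315,200,140,60)),("S",S,(90,185,140,60))):
    hsv=cv2.cvtColor(f["color"],cv2.COLOR_RGB2HSV)
    for c,lo,hi in(("blue",(105,120,40),(125,255,255)),("orange",(5,130,60),(18,255,255))):
        m=cv2.inRange(hsv,lo,hi);k=np.zeros_like(m);x,y,w,h=box;k[y:y+h,x:x+w]=m[y:y+h,x:x+w]
        q,l,st,ce=cv2.connectedComponentsWithStats(k)
        for i in range(1,q):
            if st[i,4]>15:print(n,c,st[i].tolist(),ce[i].round(1),cv2.minAreaRect(np.argwhere(l==i)[:,::-1].astype(np.float32)))
E
```

```text
T blue [344, 239, 17, 12, 123] [351.5 243.7] ((352.0, 244.5), (11.0, 16.0), 90.0)
T orange [418, 231, 19, 12, 138] [426.3 236.1] ((427.0, 236.5), (11.0, 18.0), 90.0)
S blue [172, 191, 15, 10, 88] [178.5 195. ] ((178.82400512695312, 195.53199768066406), (7.065975189208984, 14.668607711791992), 79.69515228271484)
S orange [103, 204, 16, 10, 99] [110.9 208.2] ((110.67567443847656, 208.55406188964844), (7.233555793762207, 15.289106369018555), 80.53767395019531)
```

View pics/rack.png

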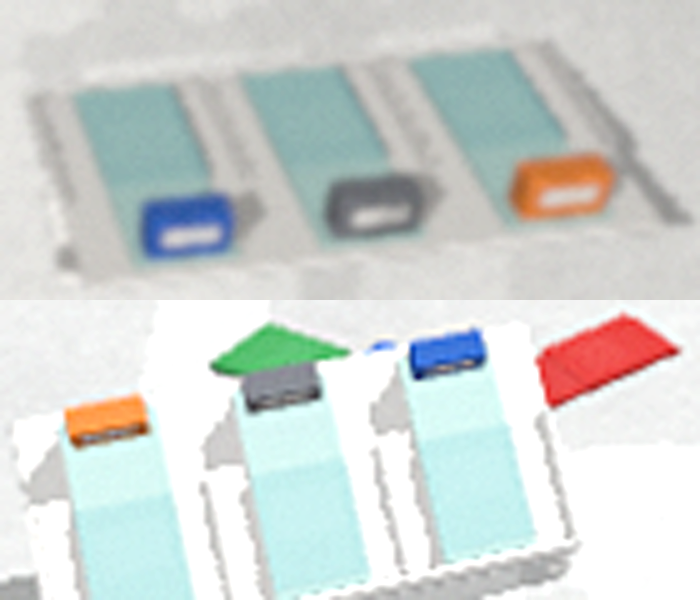

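View pics/stage.png

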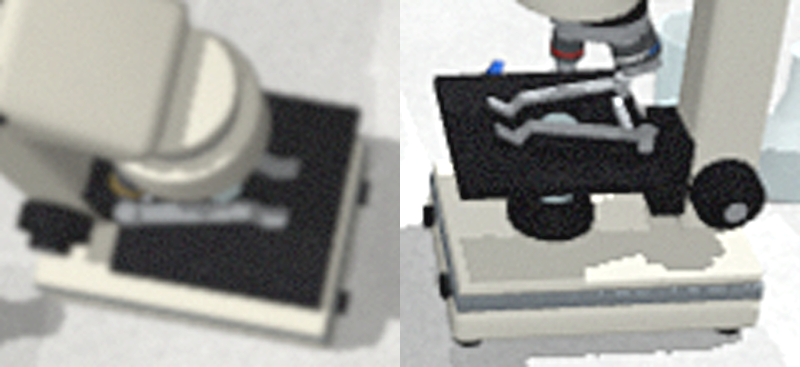

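Confirmed: the target is the clear chamber with the blue grip on the rack, at crop (187,225) in the top view, next to grey and orange. The red and green plates lie on the bench. In the stage crop, the front corners are at (360,108) and (320,307) in the top tile, and the clips' lips point to the image right. I'll fit edges next.

```bash
cat >> h.py <<'E'
def edge(f,p,q,sgn=0,R=3.,n=30,lo=.12,hi=.88):
    """line through the strongest step near segment p-q; sgn +1: brighter on the right-hand normal side"""
    g=cv2.GaussianBlur(f["color"].astype(np.float32).mean(2),(0,0),.6);p,q=np.array(p,float),np.array(q,float)
    t=(q-p)/np.linalg.norm(q-p);nn=np.array([-t[1],t[0]]);s=np.arange(-R,R+.01,.1);pts=[]
    for a in np.linspace(lo,hi,n):
        c=p+a*(q-p);xy=(c+s[:,None]*nn).astype(np.float32)
        v=cv2.remap(g,xy[:,0][None],xy[:,1][None],cv2.INTER_CUBIC)[0]
        d=np.gradient(v);d=np.abs(d) if sgn==0 else d*sgn
        pts.append(xy[d.argmax()])
    pts=np.array(pts);l=cv2.fitLine(pts,cv2.DIST_HUBER,0,.01,.01).ravel()
    res=np.abs((pts-l[2:])@np.array([-l[1],l[0]]))
    return np.array([-l[1],l[0],-(-l[1]*l[2]+l[0]*l[3])]),np.median(res)
def cross(a,b): c=np.cross(a,b); return c[:2]/c[2]
E
python3 - <<'E'
from h import *
T,S=load("top0"),load("scene0")
c=lambda f,x,y,k:((x+.5)/k-.5+f[0],(y+.5)/k-.5+f[1])
k=10/3
tA,tB,tC=[c((130,105),*p,k) for p in((360,108),(320,307),(108,268))]
sA,sB,sC=[c((285,165),x-400,y,k) for x,y in((463,198),(435,78),(610,72))]
sD=c((285,165),640-400,186,k)
fr,e1=edge(T,tA,tB);bo,e2=edge(T,tB,tC)
sf,e3=edge(S,sA,sB);sb,e4=edge(S,sB,sC)
print("res",e1,e2,e3,e4)
B=cross(fr,bo);SB=cross(sf,sb);print("corner B top",B,"scene",SB)
print("tri",tri(T,B,S,SB)); 
for z in(.138,.15):print(z,onz(T,B,z),onz(S,SB,z))
# direction of edges on z plane .15
def dirz(f,l,z,u0,u1,ax):
    P=[]
    for u in(u0,u1):
        uv=(u,-(l[0]*u+l[2])/l[1]) if ax==0 else (-(l[1]*u+l[2])/l[0],u)
        P.append(onz(f,uv,z)[:2])
    d=P[1]-P[0];return np.degrees(np.arctan2(d[1],d[0])),P
for z in(.138,.15):
    print(z,"front T",dirz(T,fr,z,tA[1],tB[1],1),"side T",dirz(T,bo,z,tB[0],tC[0],0))
print("front S",dirz(S,sf,.15,sA[1],sB[1],1),"far S",dirz(S,sb,.15,sB[0],sC[0],0))
# clip lips: crop guesses -> ends
for nm,t,s in(("left lip",(287,218),(490,102)),("right lip",(298,165),(497,132))):
    print(nm,tri(T,c((130,105),*t,k),S,c((285,165),s[0]-400,s[1],k)))
# grips
hs=[]
for col,t,s in(("blue",((148,200),(228,195),(145,258),(233,249)),((410,343),(483,332),(415,378),(486,368))),
               ("orange",((520,163),(605,156),(513,216),(611,211)),((65,408),(143,397),(70,445),(148,436)))):
    t=[c((315,200),*p,5) for p in t];s=[c((90,185),x,y-300,5) for x,y in s]
    print(col,"T",np.round(t,1).tolist(),"S",np.round(s,1).tolist())
    # same physical corners: top face +x edge(T first two) ; scene far edge= top face -x edge
    m=tri(T,(np.array(t[0])+t[1])/2,S,(np.array(s[0])+s[1])/2);print(m)
E
```

```text
res 0.2746941 0.26802486 0.13209775 0.59817684
corner B top [225.2946 197.5827] scene [293.62454 186.04404]
tri (array([0.56866143, 0.10967064, 0.15110321]), np.float64(0.0015387953033003158))
0.138 [0.57107102 0.11198147 0.138     ] [0.54841492 0.11221521 0.138     ]
0.15 [0.56893564 0.11057242 0.15      ] [0.56704392 0.10916513 0.15      ]
0.138 front T (np.float64(179.51426234037316), [array([0.7216782 , 0.11070466]), array([0.57306583, 0.11196459])]) side T (np.float64(89.61210044747735), [array([0.57106529, 0.11114411]), array([0.57208592, 0.2618961 ])])
0.15 front T (np.float64(179.51426234037316), [array([0.71725498, 0.10931502]), array([0.57090015, 0.1105558 ])]) side T (np.float64(89.61210044747736), [array([0.56893   , 0.10974778]), array([0.56993512, 0.25820974])])
front S (np.float64(179.58560559268628), [array([0.73125777, 0.10797738]), array([0.57676123, 0.10909481])]) far S (np.float64(84.216870666056), [array([0.56744569, 0.11313258]), array([0.58124332, 0.24936669])])
left lip (array([0.62685095, 0.14465714, 0.15870484]), np.float64(0.0027240668285970094))
right lip (array([0.66558811, 0.14393821, 0.1583007 ]), np.float64(0.0012556494614050573))
blue T [[344.2, 239.6], [360.2, 238.6], [343.6, 251.2], [361.2, 249.4]] S [[171.6, 193.2], [186.2, 191.0], [172.6, 200.2], [186.8, 198.2]]
(array([ 0.52880917, -0.19338934,  0.12142396]), np.float64(0.0014086389765052127))
orange T [[418.6, 232.2], [435.6, 230.8], [417.2, 242.8], [436.8, 241.8]] S [[102.6, 206.2], [118.2, 204.0], [103.6, 213.6], [119.2, 211.8]]
(array([ 0.57635416, -0.363788  ,  0.12100098]), np.float64(0.0028643209435915587))
```

Run:
```python
from h import *
from scipy.optimize import least_squares
from scipy.spatial.transform import Rotation as R
T,S=load("top0"),load("scene0")
D={"blue":([[344.2,239.6],[360.2,238.6],[343.6,251.2],[361.2,249.4]],[[171.6,193.2],[186.2,191.0],[172.6,200.2],[186.8,198.2]]),
"orange":([[418.6,232.2],[435.6,230.8],[417.2,242.8],[436.8,241.8]],[[102.6,206.2],[118.2,204.0],[103.6,213.6],[119.2,211.8]])}
mT=np.array([[-44,20,30],[-44,-20,30],[-60,20,4],[-60,-20,4]])/1e3
mS=np.array([[-60,-20,30],[-60,20,30],[-44,-20,4],[-44,20,4]])/1e3
def rot(yaw,tilt=40): return R.from_euler("zy",[yaw,np.radians(tilt)])
for c,(t,s) in D.items():
    def fun(p):
        M=rot(p[3]).as_matrix();w=lambda m:M@m+p[:3]
        return np.ravel([proj(T,w(m))-u for m,u in zip(mT,t)]+[proj(S,w(m))-u for m,u in zip(mS,s)])
    o=least_squares(fun,[.55,-.2,.08,.27]);M=rot(o.x[3]).as_matrix()
    print(c,o.x[:3].round(4),"yaw",np.degrees(o.x[3]).round(2),"rms px",np.sqrt((o.fun**2).mean()).round(2),"grip",(M@[-.052,0,.017]+o.x[:3]).round(4),"nose",(M@[.06,0,0]+o.x[:3]).round(4))
    print(o.fun.reshape(-1,2).round(1).tolist())
```

```text
blue [ 0.546  -0.1869  0.0577] yaw 11.91 rms px 1.07 grip [ 0.5179 -0.1976  0.1034] nose [ 0.591  -0.1745  0.02  ]
[[-0.1, -1.5], [0.1, -0.1], [-0.6, -0.4], [-2.0, 1.7], [-1.6, 0.0], [-1.6, -1.3], [-0.0, 1.2], [0.1, -0.4]]
orange [ 0.595  -0.3629  0.0573] yaw 8.12 rms px 1.31 grip [ 0.5665 -0.3702  0.1034] nose [ 0.6405 -0.3544  0.0191]
[[0.8, -2.2], [0.0, 0.4], [0.4, -0.2], [-3.1, 2.0], [-1.7, -0.3], [-1.6, -0.9], [0.8, 0.7], [0.6, -0.3]]
```

```bash
cat >> h.py <<'E'
from scipy.spatial.transform import Rotation as R
TH=np.radians(40); TIP=np.array([-.0505,0,.0145])  # TCP in chamber frame while holding, 40deg lean
def tool(Rc,flip):
    """tool orientation for chamber rotation Rc; tool y = (sinTH,0,-cosTH), z = +-y of chamber"""
    y=np.array([np.sin(TH),0,-np.cos(TH)]);z=np.array([0,1.,0])*(1 if flip==0 else -1)
    return R.from_matrix(Rc.as_matrix()@np.c_[np.cross(y,z),y,z])
def rackR(yaw): return R.from_euler("ZY",[yaw,np.radians(40)])
E
python3 - <<'E'
from h import *
from station import r
T,S=load("top0"),load("scene0")
Rc=rackR(np.radians(15.7));M=Rc.as_matrix();g=np.array([.5179,-.1976,.1034]);o=g-M@[-.052,0,.017]
print("origin",o)
def plane(f,uv,z):
    p0,d=ray(f,uv);n=M[:,2];q=p0+d*((o+M@[0,0,z]-p0)@n/(d@n));return (M.T@(q-o)*1e3).round(1)
c=lambda f,x,y,k:((x+.5)/k-.5+f[0],(y+.5)/k-.5+f[1])
for nm,f,off,dy,ed in(("T",T,(315,200),0,[((77,93),(118,200)),((178,86),(208,180))]),("S",S,(90,185),300,[((412,400),(447,560)),((490,390),(535,548))])):
    for a,b in ed:
        a,b=[c(off,x,y-dy,5) for x,y in(a,b)]
        l,e=edge(f,a,b,R=2.)
        pr=lambda p:np.array(p)-(l[:2]@p+l[2])*l[:2]
        A,B=plane(f,pr(a),.004),plane(f,pr(b),.004)
        print(nm,A,B,"yaw",np.degrees(np.arctan((A-B)[1]/(A-B)[0])).round(1),e)
print(r.read_q())
for flip in(0,1):
    q=tool(Rc,flip)
    for nm,p in(("pick",o+M@TIP),("above",o+M@TIP+[0,0,.1])): print(flip,nm,p.round(3),r.inverse_kinematics(p,q.as_quat()))
    Rs=R.from_euler("z",np.radians(89.6));so=np.array([.6445,.1945,.15]);qs=tool(Rs,flip)
    for x in(-.15,-.015):
        for dz in (.0,.05): 
            p=so+Rs.apply([x,0,dz]+TIP);print(flip,"stage",x,p.round(3),r.inverse_kinematics(p,qs.as_quat()))
E
```

```text
origin [ 0.54572845 -0.18977777  0.05695229]
T [56.7 27.   4. ] [-21.   25.9   4. ] yaw 0.8 0.213415
T [ 56.  -30.6   4. ] [-10.6 -29.9   4. ] yaw -0.6 0.24748254
S [-34.  -25.2   4. ] [ 56.8 -23.1   4. ] yaw 1.3 0.35515648
S [-31.4  25.7   4. ] [60.6 27.7  4. ] yaw 1.2 0.18637931
[ 1.13014227  0.38377261  0.04384031  1.59940094 -0.01789501  1.16119464
 -0.04986541]
0 pick [ 0.517 -0.198  0.101] [ 0.81285947  0.43558388 -0.61958695  1.91034201  0.31956419  0.89456814
  1.87942112]
0 above [ 0.517 -0.198  0.201] [ 0.82339195  0.29482408 -0.61668315  1.83670797  0.19276872  1.06995053
  1.97872166]
0 stage -0.15 [ 0.643 -0.006  0.164] [ 0.28498153  0.57551521 -0.03226562  1.6288106  -0.70170168  1.23333818
 -2.55034419]
0 stage -0.15 [ 0.643 -0.006  0.214] [ 0.27850049  0.51848652 -0.02358709  1.60165608 -0.69040482  1.30001885
 -2.60412947]
0 stage -0.015 [0.644 0.129 0.164] [ 0.16998762  0.53341026 -0.14372247  1.7013302  -0.72795176  1.07365915
 -2.69169413]
0 stage -0.015 [0.644 0.129 0.214] [ 0.16591901  0.47342315 -0.13802053  1.67386852 -0.7107306   1.14100371
 -2.75265716]
1 pick [ 0.517 -0.198  0.101] [ 0.50683556  0.37477972 -0.25296305  1.92484149  0.12155448  0.85652636
 -1.10586677]
1 above [ 0.517 -0.198  0.201] [ 0.49970839  0.24680087 -0.23870662  1.85172368  0.06661367  1.05075478
 -1.06194308]
1 stage -0.15 [ 0.643 -0.006  0.164] [ 0.72988975  0.67284592 -0.64808941  1.60402612 -0.33594224  1.12082923
  0.33332678]
1 stage -0.15 [ 0.643 -0.006  0.214] [ 0.74315528  0.61588693 -0.66755914  1.57580595 -0.3496298   1.19165752
  0.29608004]
1 stage -0.015 [0.644 0.129 0.164] [ 0.52018126  0.61249002 -0.61043551  1.68262431 -0.44109306  0.97938475
  0.25064022]
1 stage -0.015 [0.644 0.129 0.214] [ 0.53762719  0.55337301 -0.63309814  1.65409631 -0.44349692  1.0513269
  0.20345147]
```

Run:
```python
from h import *
from station import r,effector,optics
Rc=rackR(np.radians(16.2));M=Rc.as_matrix();g=np.array([.5179,-.1976,.1034]);o=g-M@[-.052,0,.017]
q=tool(Rc,1).as_quat();p=o+M@TIP
r.move_ptp(p+[0,0,.10],q)
effector.move_gripper(.064)
print("touch",r.move_linear(p,q,feed=.08,max_force=8),r.read_ee_pos()-p,r.read_contact_force().round(1))
effector.move_gripper(.0)
print("w",r.read_gripper_width(),r.read_contact_force().round(1))
r.move_linear(p+[0,0,.03],q,feed=.06); print(r.read_contact_force().round(1),r.read_gripper_width())
r.move_linear(p+[0,0,.15],q,feed=.12)
print(r.read_ee_pos()-p,r.read_contact_force().round(2),r.read_wrist_torque().round(3),r.read_gripper_width(),r.read_time())
for n in("scene","top"):
    f=optics.grab_frame(n);pickle.dump(f,open(n+"1.pkl","wb"))
T,S=load("top1"),load("scene1")
def crop(f,x,y,w,h,W,H): return cv2.convertScaleAbs(cv2.resize(f["color"][y:y+h,x:x+w,::-1],(W,H),interpolation=cv2.INTER_CUBIC),alpha=1.4,beta=10)
cv2.imwrite("pics/lift.png",np.hstack([crop(T,310,170,120,120,400,400),crop(S,90,130,120,120,400,400)]))
```

```text
touch False [ 0.00062665 -0.00023899  0.00070996] [ 0.5 -0.7  0.4]
w 0.038040512852991246 [-1.4  0.5  4.6]
[-1.1  0.1 -1.4] 0.038325006722585236
[-0.00076389  0.00024571  0.14887044] [-0.19  0.7  -0.86] [ 0.005 -0.016  0.01 ] 0.038261486611480044 5.85
```

View pics/lift.png

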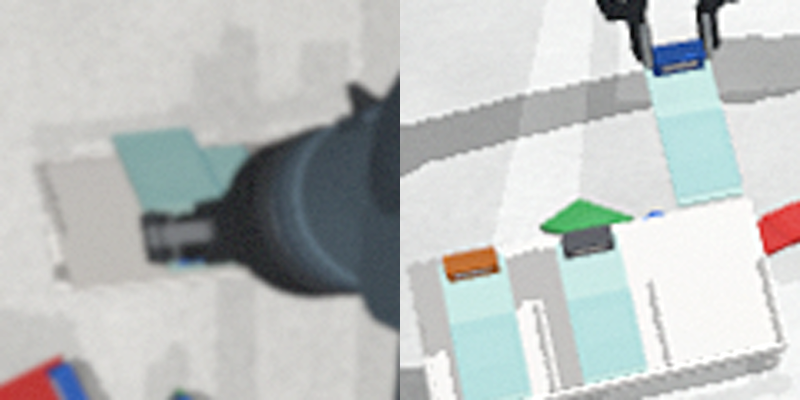

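The blue chamber is held square: scene tile (680,60), with nose edge (675,205) to (742,193). Orange and grey are undisturbed. Next I'll move in front of the stage, flat, and compare chamber and stage in the pictures.

```bash
cat >> h.py <<'E'
Rs=R.from_euler("z",np.radians(89.6)); SO=np.array([.6445,.1945,.15])
QS=tool(Rs,1).as_quat()
def tcp(x,y,z): return SO+Rs.apply(np.array([x,y,z])+TIP)   # chamber origin in stage frame -> TCP
E
python3 - <<'E'
from h import *
from station import r,effector,optics
r.move_ptp(tcp(-.20,0,.06),QS)
r.move_linear(tcp(-.165,0,.012),QS,feed=.1)
r.hold(.3)
print(r.read_ee_pos()-tcp(-.165,0,.012),r.read_contact_force().round(2),r.read_gripper_width(),r.read_time())
for n in("scene","top"):
    f=optics.grab_frame(n);pickle.dump(f,open(n+"2.pkl","wb"))
T,S=load("top2"),load("scene2")
def crop(f,x,y,w,h,W,H): return cv2.convertScaleAbs(cv2.resize(f["color"][y:y+h,x:x+w,::-1],(W,H),interpolation=cv2.INTER_CUBIC),alpha=1.4,beta=10)
cv2.imwrite("pics/pre.png",np.hstack([crop(T,180,110,100,100,400,400),crop(S,235,145,100,100,400,400)]))
E
```

```text
[ 0.00039283 -0.00063482  0.00048491] [ 0.2   0.03 -0.58] 0.038247866966138355 8.3
```

View pics/pre.png

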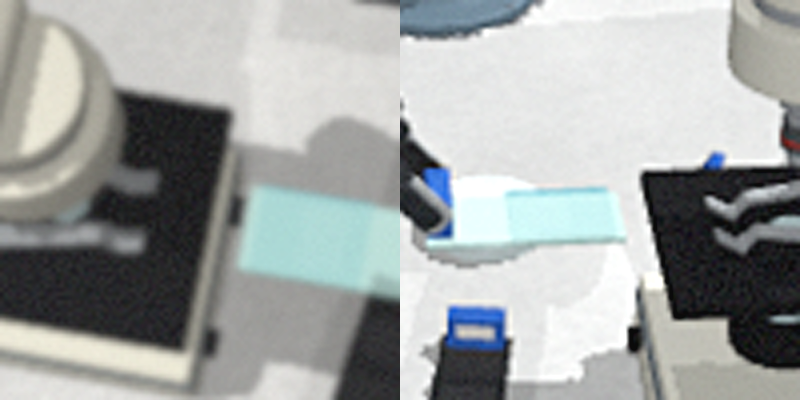

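Run:
```python
from h import *
T,S=load("top2"),load("scene2")
ct=lambda x,y:np.array([(x+.5)/4-.5+180,(y+.5)/4-.5+110]); cs=lambda x,y:np.array([(x-400+.5)/4-.5+235,(y+.5)/4-.5+145])
st=lambda p:(Rs.inv().apply(p-SO)*1e3).round(1)
E={}
for nm,f,a,b in(("T-y",T,ct(252,186),ct(375,204)),("T+y",T,ct(238,267),ct(375,293)),("Tn",T,ct(252,186),ct(238,267)),
             ("S-y",S,cs(450,246),cs(625,240)),("S+y",S,cs(512,191),cs(612,188)),("Sn",S,cs(625,240),cs(617,190))):
    l,e=edge(f,a,b,R=2.);E[nm]=l;print(nm,"res",round(float(e),2))
t1,t2=cross(E["T-y"],E["Tn"]),cross(E["T+y"],E["Tn"]);s1,s2=cross(E["S-y"],E["Sn"]),cross(E["S+y"],E["Sn"])
for n,t,s in(("nose-y",t1,s1),("nose+y",t2,s2)):
    p,m=tri(T,t,S,s);print(n,st(p),m*1e3, "T at z16",st(onz(T,t,.166)),"S z14",st(onz(S,s,.164)))
def yaw(f,l,z,u0,u1):
    P=[st(onz(f,(u,-(l[0]*u+l[2])/l[1]),z)) for u in(u0,u1)];d=P[1]-P[0];return np.degrees(np.arctan(d[1]/d[0])).round(2),P
print("expect yaw 0, nose x -105,z12..16")
for n,z in(("T-y",.166),("T+y",.164)):print(n,yaw(T,E[n],z,245,272))
for n,z in(("S-y",.164),("S+y",.170)):print(n,yaw(S,E[n],z,262,288))
# clips: blob mask of bright grey on black stage, lips region
print("lipR",tri(T,ct(158,180),S,cs(718,236)), "lipL",tri(T,ct(146,240),S,cs(708,203)))
for n,t,s in(("R",ct(158,180),cs(718,236)),("L",ct(146,240),cs(708,203))): print(n,st(tri(T,t,S,s)[0]),"T z8",st(onz(T,t,.159)),"S z8",st(onz(S,s,.159)))
# stage side edges at y=+75 (top view bottom edge)/ -75 in scene near edge
l,e=edge(T,ct(110,340),ct(180,348),R=2.);print("T +75 edge",e,yaw(T,l,.15,210,222))
l,e=edge(S,cs(672,318),cs(725,314),R=2.);print("S -75 edge (bottom z.138/top .15)",e,yaw(S,l,.138,304,314),yaw(S,l,.15,304,314))
```

```text
T-y res 0.24
T+y res 0.28
Tn res 0.38
S-y res 0.22
S+y res 0.66
Sn res 0.39
nose-y [-107.7  -25.7    9.8] 9.706936391114233 T at z16 [-103.5  -24.2   16. ] S z14 [-113.5  -32.2   14. ]
nose+y [-104.5   24.5   14.6] 0.9032123742740507 T at z16 [-105.1   24.9   16. ] S z14 [-103.9   25.5   14. ]
expect yaw 0, nose x -105,z12..16
T-y (np.float64(1.38), [array([-111.8,  -24.4,   16. ]), array([-174.2,  -25.9,   16. ])])
T+y (np.float64(-0.09), [array([-120.9,   24.4,   14. ]), array([-183. ,   24.5,   14. ])])
S-y (np.float64(-7.46), [array([-176.2,  -24. ,   14. ]), array([-114.3,  -32.1,   14. ])])
S+y (np.float64(-7.74), [array([-172.6,   25.6,   20. ]), array([-108.6,   16.9,   20. ])])
lipR (array([0.66435046, 0.14421719, 0.1591393 ]), np.float64(0.002857565965306598)) lipL (array([0.62793295, 0.14417198, 0.1590379 ]), np.float64(0.0031526095263206054))
R [-50.1 -20.2   9.1] T z8 [-51.6 -20.    9. ] S z8 [-48.6 -19.7   9. ]
L [-50.4  16.2   9. ] T z8 [-52.   16.4   9. ] S z8 [-48.8  16.6   9. ]
T +75 edge 0.16640452 (np.float64(0.41), [array([-49. ,  75.3,   0. ]), array([-76.8,  75.1,   0. ])])
S -75 edge (bottom z.138/top .15) 0.122625485 (np.float64(1.19), [array([-80.5, -73.5, -12. ]), array([-56.5, -73. , -12. ])]) (np.float64(1.47), [array([-83.4, -89.1,   0. ]), array([-60. , -88.5,   0. ])])
```

The two views disagree on pitch, with the scene edges suggesting the nose is about 5° down. I'll check with an enlarged crop, marking where the model corners should project.

Run:
```python
from h import *
S=load("scene2");T=load("top2")
def tile(f,x0,y0,w,h,k):
    im=cv2.convertScaleAbs(cv2.resize(f["color"][y0:y0+h,x0:x0+w,::-1],(w*k,h*k),interpolation=cv2.INTER_CUBIC),alpha=1.3)
    for P,col in(([(60,-25,0),(60,-25,4),(60,25,4),(-44,-25,4),(-44,-25,0)],(0,0,255)),([(54,-25,8),(54,25,8),(-10,-25,8),(-10,25,8)],(255,0,255))):
        for p in P:
            u=proj(f,SO+Rs.apply(np.array(p)/1e3+[-.165,0,.012]));u=((u-[x0,y0]+.5)*k).astype(int);cv2.drawMarker(im,tuple(map(int,u)),col,0,9,1)
    return im
a=tile(S,235,175,65,37,12);b=tile(T,225,145,65,37,12)
cv2.imwrite("pics/pre2.png",np.vstack([a,b])[:600*2])
cv2.imwrite("pics/pre2.png",cv2.resize(np.vstack([a,b]),(527,600)))
```

```text
(no output)
```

View pics/pre2.png

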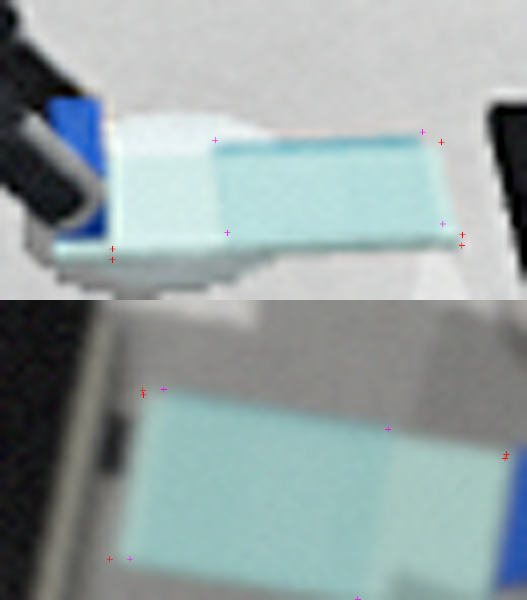

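Run:
```python
from h import *
T,S=load("top2"),load("scene2")
ys=np.arange(-34,34.1,.25)
for nm,f in(("T",T),("S",S)):
    g=f["color"].astype(np.float32).mean(2)
    for x in(-49,-46,-43,-40,-36):
        z=max(0,(-34-x)*np.tan(np.radians(30)))+1
        P=np.array([proj(f,SO+Rs.apply(np.array([x,y,z])/1e3)) for y in ys],np.float32)
        v=cv2.remap(g,P[:,0][None],P[:,1][None],cv2.INTER_LINEAR)[0];b=np.median(v);w=np.clip(v-b-15,0,None)
        c=[(w[m]*ys[m]).sum()/max(w[m].sum(),1e-6) for m in(ys<-3,ys>3)]
        print(nm,x,"right %.1f left %.1f mid %.2f"%(c[0],c[1],sum(c)/2), "peak",v.max().round(),b)
# stage side edges in both views via profiles across y at z=0
for nm,f,xs in(("T",T,(-80,-75,-70,-65)),("S",S,(-80,-75,-70,-60))):
    g=f["color"].astype(np.float32).mean(2)
    for sgn in(-1,1):
        out=[]
        for x in xs:
            yy=np.arange(62,92,.25);P=np.array([proj(f,SO+Rs.apply(np.array([x,sgn*y,0])/1e3)) for y in yy],np.float32)
            v=cv2.remap(g,P[:,0][None],P[:,1][None],cv2.INTER_LINEAR)[0];out.append(round(float(sgn*yy[np.abs(np.gradient(v)).argmax()]),1))
        print(nm,"edge",sgn*75,out)
```

```text
T -49 right -18.1 left 19.2 mid 0.55 peak 81.0 30.89323
T -46 right -18.2 left 19.1 mid 0.44 peak 99.0 35.557293
T -43 right -18.3 left 19.2 mid 0.45 peak 101.0 35.427086
T -40 right -18.2 left 19.1 mid 0.46 peak 100.0 35.2181
T -36 right -18.3 left 18.4 mid 0.03 peak 95.0 35.691406
S -49 right -19.5 left 17.1 mid -1.19 peak 97.0 38.58724
S -46 right -19.1 left 19.2 mid 0.01 peak 129.0 54.586914
S -43 right -19.5 left 19.2 mid -0.16 peak 129.0 57.089848
S -40 right -19.8 left 19.0 mid -0.39 peak 132.0 53.780273
S -36 right -19.3 left 19.1 mid -0.08 peak 116.0 53.395832
T edge -75 [-74.0, -73.2, -72.5, -73.0]
T edge 75 [76.0, 75.0, 74.8, 75.5]
S edge -75 [-88.0, -88.2, -91.0, -91.0]
S edge 75 [71.5, 71.0, 67.0, 66.8]
```

Lips, stage and chamber agree on centre within about 0.5 mm in the top view, and the nose is about 1° low. I'll correct the pitch, touch down on the stage front, then slide in.

```bash
cat >> h.py <<'E'
QP=tool(Rs*R.from_euler("y",-np.radians(1.0)),1).as_quat()
E
python3 - <<'E'
from h import *
from station import r,effector,optics
Y=.0002
r.move_linear(tcp(-.165,Y,.012),QP,feed=.05)
r.move_linear(tcp(-.132,Y,.009),QP,feed=.06); r.hold(.2)
f0=r.read_contact_force();m0=r.read_wrist_torque()
hit=r.move_linear(tcp(-.132,Y,-.004),QP,feed=.012,max_force=2.5)
p=Rs.inv().apply(r.read_ee_pos()-SO)-TIP
print(hit,(p*1e3).round(2),(r.read_contact_force()-f0).round(2),(r.read_wrist_torque()-m0).round(3),r.read_time())
for n in("scene","top"):
    f=optics.grab_frame(n);pickle.dump(f,open(n+"3.pkl","wb"))
S=load("scene3");x0,y0,w,h,k=245,165,80,50,10
im=cv2.convertScaleAbs(cv2.resize(S["color"][y0:y0+h,x0:x0+w,::-1],(w*k,h*k),interpolation=cv2.INTER_CUBIC),alpha=1.3)
for q in[(60,-25,0),(60,-25,4),(60,25,4),(-44,-25,4),(-44,-25,0),(54,-25,8),(54,25,8),(-10,-25,8),(-10,25,8)]:
    u=proj(S,SO+Rs.apply(np.array(q)/1e3+[p[0],p[1],0]));u=((u-[x0,y0]+.5)*k).astype(int);cv2.drawMarker(im,tuple(map(int,u)),(0,0,255),0,9,1)
cv2.imwrite("pics/down.png",im)
E
```

```text
True [-131.85    0.23   -2.88] [-0.17 -0.33  1.95] [ 0.562 -0.211 -0.111] 10.475
```

View pics/down.png

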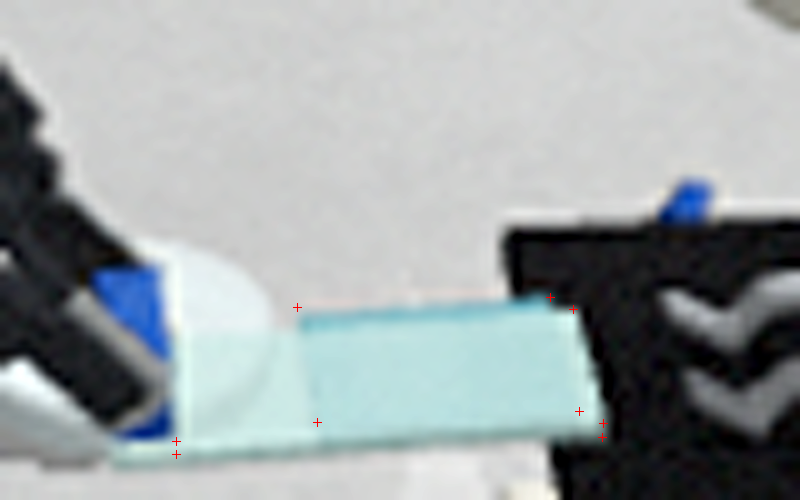

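Now the nose is level with the stage and the rear is about 2 mm low: marker (176,455) against actual (176,462). The chamber is resting nose-up on the front edge. I'll level it and touch down again further in, just short of the lips.

```bash
cat >> h.py <<'E'
QF=tool(Rs*R.from_euler("y",np.radians(.3)),1).as_quat()
E
python3 - <<'E'
from h import *
from station import r,effector,optics
Y=.0002
st=lambda:((Rs.inv().apply(r.read_ee_pos()-SO)-TIP)*1e3).round(2)
r.move_linear(tcp(-.132,Y,.003),QF,feed=.02)
r.move_linear(tcp(-.115,Y,.003),QF,feed=.03); r.hold(.2)
f0=r.read_contact_force();m0=r.read_wrist_torque()
hit=r.move_linear(tcp(-.115,Y,-.004),QF,feed=.012,max_force=2.5)
print(hit,st(),(r.read_contact_force()-f0).round(2),(r.read_wrist_torque()-m0).round(3),r.read_time())
for n in("scene","top"):
    f=optics.grab_frame(n);pickle.dump(f,open(n+"4.pkl","wb"))
S=load("scene4");p=st()/1e3
# near lower edge of the base glass vs the expected line
for name,z in(("bottom",0),("top",4)):
    a,b=[proj(S,SO+Rs.apply(np.array([x,-25,z])/1e3+[p[0],p[1],0])) for x in(-44,10)]
    l,e=edge(S,a,b,R=2.5);print(name,"offset px at x=-44, +10:",(-(l[:2]@a+l[2])/l[1]).round(2),(-(l[:2]@b+l[2])/l[1]).round(2),e)
E
```

```text
True [-1.1493e+02 -8.0000e-02 -4.1000e-01] [ 0.55 -1.5   3.04] [ 0.707 -0.145 -0.092] 12.4
bottom offset px at x=-44, +10: -2.05 1.38 0.35010326
top offset px at x=-44, +10: -0.87 2.9 0.2942772
```

Run:
```python
from h import *
from station import r,effector,optics
st=lambda:((Rs.inv().apply(r.read_ee_pos()-SO)-TIP)*1e3).round(2)
F=lambda:Rs.inv().apply(r.read_contact_force()).round(1)
Y=.0002
for x in np.arange(-.108,-.0245,.007):
    hit=r.move_linear(tcp(x,Y,-.0003),QF,feed=.02,max_force=20)
    print(round(x*1e3),hit,st(),F(),r.read_wrist_torque().round(2),round(r.read_time(),1))
    if hit: break
for n in("scene","top"):
    f=optics.grab_frame(n);pickle.dump(f,open(n+"5.pkl","wb"))
T,S=load("top5"),load("scene5")
def crop(f,x,y,w,h,W,H): return cv2.convertScaleAbs(cv2.resize(f["color"][y:y+h,x:x+w,::-1],(W,H),interpolation=cv2.INTER_CUBIC),alpha=1.4,beta=10)
cv2.imwrite("pics/in.png",np.hstack([crop(T,150,110,100,100,400,400),crop(S,270,155,100,100,400,400)]))
```

```text
-108 False [-107.09    0.3    -0.19] [-0.3  0.2  2.7] [-0.07 -0.16 -0.11] 13.0
-101 False [-1.0144e+02 -0.0000e+00 -9.0000e-02] [-1.8  1.1  5. ] [-0.27 -0.1   0.09] 13.5
-94 False [-9.676e+01 -8.900e-01  3.000e-02] [-6.2  0.5  6.9] [-0.47 -0.02  0.14] 14.0
-87 False [-91.33  -1.73   0.31] [-8.2  0.2  7.7] [-0.71  0.02  0.13] 14.5
-80 False [-83.08  -2.11   0.53] [-5.6 -0.5  6.9] [-0.55 -0.19 -0.15] 15.0
-73 False [-75.33  -1.93   0.57] [-5.2 -0.9  6.5] [-0.41 -0.22 -0.17] 15.5
-66 False [-68.3   -1.92   0.6 ] [-4.8 -0.8  6.8] [-0.46 -0.18 -0.1 ] 16.0
-59 False [-61.3   -1.9    0.57] [-5.6 -0.9  6.7] [-0.44 -0.19 -0.06] 16.5
-52 False [-54.28  -1.95   0.61] [-5.1 -0.8  7.1] [-0.5  -0.16 -0.12] 17.0
-45 False [-47.27  -1.98   0.6 ] [-5.9 -0.1  6.6] [-0.5  -0.17 -0.11] 17.5
-38 False [-40.26  -1.99   0.57] [-5.  -1.   6.3] [-0.5  -0.19 -0.05] 18.0
-31 False [-33.26  -2.02   0.58] [-4.1 -0.4  6.8] [-0.44 -0.24 -0.16] 18.5
```

Run:
```python
from h import *
from station import r,effector,optics
st=lambda:((Rs.inv().apply(r.read_ee_pos()-SO)-TIP)*1e3).round(2)
F=lambda:Rs.inv().apply(r.read_contact_force()).round(1)
def err(): # chamber rotation vs stage in stage frame (deg): roll,pitch,yaw
    Q=R.from_quat(r.read_tcp_rot());return np.degrees((Rs.inv()*Q*R.from_quat(QF).inv()*Rs).as_rotvec()).round(2)
print(err())
y,yaw=.0022,0.
for i in range(2):
    yaw-=err()[2]; q=(Rs*R.from_euler("z",np.radians(yaw))*Rs.inv()*R.from_quat(QF)).as_quat()
    r.move_linear(tcp(-.0285,y,-.0003),q,feed=.01,max_force=15)
    print(st(),err(),F(),round(yaw,2),r.read_time()); y-=st()[1]/1e3-.0002
for n in("scene","top"):
    f=optics.grab_frame(n);pickle.dump(f,open(n+"5.pkl","wb"))
T,S=load("top5"),load("scene5")
def crop(f,x,y,w,h,W,H): return cv2.convertScaleAbs(cv2.resize(f["color"][y:y+h,x:x+w,::-1],(W,H),interpolation=cv2.INTER_CUBIC),alpha=1.4,beta=10)
cv2.imwrite("pics/in.png",np.hstack([crop(T,160,120,80,80,400,400),crop(S,275,155,80,80,400,400)]))
print(y,yaw)
```

```text
[-0.22  0.12 -0.22]
[-30.86  -0.77   0.61] [-0.27  0.12 -0.1 ] [-4.7 -2.9  6.6] 0.22 19.0917
[-29.89   0.56   0.62] [-0.25  0.06  0.07] [-4.1 -3.1  5.8] 0.32 19.3417
0.00281 0.32
```

View pics/in.png

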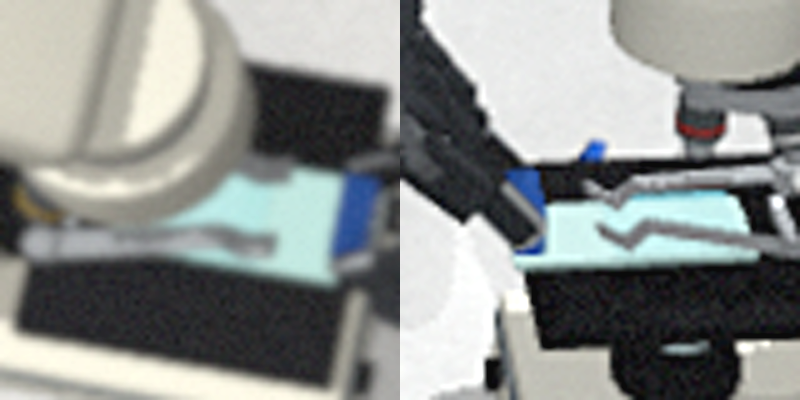

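Both clips ride on the upper glass: scene tile feet at about (610,205) and (635,240), chamber between them. I'll push on to the stop and log the force.

```bash
cat >> h.py <<'E'
def yaw_q(deg): return (Rs*R.from_euler("z",np.radians(deg))*Rs.inv()*R.from_quat(QF)).as_quat()
def glass_mid(f,xs=(-54,-52,-50,-48,-46),z=4):
    """base-glass side edges in stage y (mm), top view"""
    g=cv2.GaussianBlur(f["color"].astype(np.float32).mean(2),(0,0),.6);out=[]
    for x in xs:
        e=[]
        for s in(-1,1):
            yy=np.arange(20,33,.1);P=np.array([proj(f,SO+Rs.apply(np.array([x,s*y,z])/1e3)) for y in yy],np.float32)
            v=cv2.remap(g,P[:,0][None],P[:,1][None],cv2.INTER_CUBIC)[0];e.append(s*yy[np.gradient(v).argmin()])
        out.append((x,*np.round(e,1),round(sum(e)/2,2)))
    return out
E
python3 - <<'E'
from h import *
from station import r,effector,optics
st=lambda:((Rs.inv().apply(r.read_ee_pos()-SO)-TIP)*1e3).round(2)
F=lambda:Rs.inv().apply(r.read_contact_force()).round(1)
print("mid before",glass_mid(load("top5")))
q=yaw_q(.25); cx=-.0285
while cx<-.004:
    cx+=.0015
    r.move_linear(tcp(cx,.0022,-.0003),q,feed=.012); f=F()
    print(round(cx*1e3,1),st(),f)
    if f[0]<-9 and cx>-.022: break
print(r.read_time())
for n in("scene","top"):
    f=optics.grab_frame(n);pickle.dump(f,open(n+"6.pkl","wb"))
print("mid after",glass_mid(load("top6")))
E
```

```text
mid before [(-54, np.float64(-26.3), np.float64(27.6), np.float64(0.65)), (-52, np.float64(-25.8), np.float64(27.9), np.float64(1.05)), (-50, np.float64(-25.4), np.float64(28.3), np.float64(1.45)), (-48, np.float64(-25.2), np.float64(28.7), np.float64(1.75)), (-46, np.float64(-27.1), np.float64(26.7), np.float64(-0.2))]
-27.0 [-28.73   0.52   0.6 ] [-5.4 -2.3  7.1]
-25.5 [-27.29   0.62   0.61] [-6.2 -0.9  8.2]
-24.0 [-25.8    0.69   0.6 ] [-6.4  0.8  7.9]
-22.5 [-24.28   0.72   0.59] [-5.9 -0.5  8.3]
-21.0 [-20.41   1.5    0.63] [-3.  -1.8  4.5]
-19.5 [-19.8    1.43   0.61] [-4.4 -0.1  7.8]
-18.0 [-18.84   1.39   0.61] [-5.5 -0.6  7.8]
-16.5 [-17.59   1.27   0.6 ] [-5.1  0.5  8.6]
-15.0 [-16.19   1.19   0.59] [-5.1 -0.9  8.3]
-13.5 [-14.75   1.12   0.59] [-5.1 -1.2  7.7]
-12.0 [-13.99   1.06   0.59] [-5.9  0.7  8.9]
-10.5 [-13.99   1.03   0.55] [-10.2   1.6  10.5]
22.7667
mid after [(-54, np.float64(-23.6), np.float64(27.6), np.float64(2.0)), (-52, np.float64(-25.8), np.float64(27.9), np.float64(1.05)), (-50, np.float64(-25.4), np.float64(28.3), np.float64(1.45)), (-48, np.float64(-25.2), np.float64(28.7), np.float64(1.75)), (-46, np.float64(-27.1), np.float64(29.0), np.float64(0.95))]
```

Run:
```python
from h import *
from station import r,effector,optics
st=lambda:((Rs.inv().apply(r.read_ee_pos()-SO)-TIP)*1e3).round(2)
F=lambda:Rs.inv().apply(r.read_contact_force()).round(1)
def err(): return np.degrees((Rs.inv()*R.from_quat(r.read_tcp_rot())*R.from_quat(QF).inv()*Rs).as_rotvec()).round(2)
print(err()); yaw=.25-err()[2]; y=.0014
for i in range(4):
    r.move_linear(tcp(-.0112,y,-.0003),yaw_q(yaw),feed=.01); print(st(),err(),F(),round(y*1e3,2),round(yaw,2))
    y-=np.clip(st()[1]/1e3-.0003,-.001,.001)*.8; yaw-=err()[2]*.7
r.hold(.3);print(st(),err(),F(),r.read_time())
for n in("scene","top"):
    f=optics.grab_frame(n);pickle.dump(f,open(n+"7.pkl","wb"))
T,S=load("top7"),load("scene7")
def crop(f,x,y,w,h,W,H): return cv2.convertScaleAbs(cv2.resize(f["color"][y:y+h,x:x+w,::-1],(W,H),interpolation=cv2.INTER_CUBIC),alpha=1.4,beta=10)
cv2.imwrite("pics/home.png",np.hstack([crop(T,180,130,50,60,400,480),crop(S,300,175,50,60,400,480)]))
```

```text
[-0.11  0.18  0.14]
[-13.96   1.02   0.59] [-0.05  0.14  0.1 ] [-9.3  3.3 11.3] 1.4 0.11
[-13.96   0.99   0.6 ] [-0.    0.13  0.09] [-9.8  3.4 11.6] 0.82 0.04
[-13.96   0.99   0.59] [0.05 0.13 0.08] [-9.6  5.4 12.5] 0.27 -0.02
[-13.95   0.96   0.62] [0.11 0.12 0.07] [-10.9   5.9  13.9] -0.28 -0.08
[-13.96   0.96   0.6 ] [0.1  0.13 0.07] [-9.9  5.6 13.5] 24.175
```

View pics/home.png

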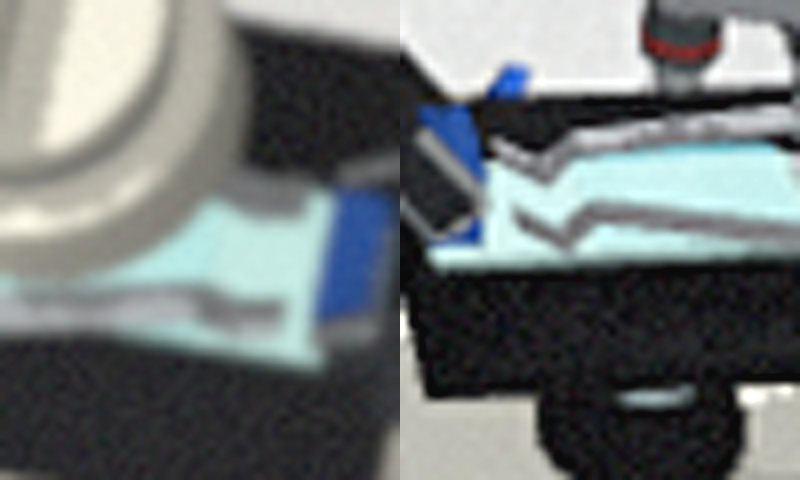

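```bash
cat >> h.py <<'E'
def side(f,s,z,x0,x1,sgnR=1.5):
    a,b=[proj(f,SO+Rs.apply(np.array([x,s*25,z])/1e3)) for x in(x0,x1)]
    l,e=edge(f,a,b,R=sgnR,lo=0,hi=1)
    out=[]
    for u in(a,b):
        w=u-(l[:2]@u+l[2])*l[:2]; out.append((Rs.inv().apply(onz(f,w,.15+z/1e3)-SO)*1e3)[:2].round(2).tolist())
    return out,round(float(e),2)
E
python3 - <<'E'
from h import *
for k in("6","7"):
    T,S=load("top"+k),load("scene"+k)
    print("T +y z4",side(T,1,4,-55,-5),"S -y z0",side(S,-1,0,-60,20),"S -y z4",side(S,-1,4,-60,20))
    print("T +y wide",side(T,1,4,-55,-5,3),"T blue/clip check -y",side(T,-1,4,-56,-50,2.5))
E
```

```text
T +y z4 ([[-55.09, 27.87], [-5.13, 27.81]], 0.3) S -y z0 ([[-59.99, -24.96], [20.07, -24.64]], 0.22) S -y z4 ([[-60.74, -30.43], [18.9, -30.58]], 0.19)
T +y wide ([[-55.15, 27.89], [-5.27, 28.98]], 0.21) T blue/clip check -y ([[-55.67, -23.89], [-50.24, -25.8]], 0.2)
T +y z4 ([[-55.1, 27.86], [-5.14, 27.91]], 0.28) S -y z0 ([[-59.99, -24.96], [20.07, -24.64]], 0.22) S -y z4 ([[-60.74, -30.43], [18.9, -30.58]], 0.19)
T +y wide ([[-55.15, 27.89], [-5.27, 28.98]], 0.21) T blue/clip check -y ([[-55.69, -23.93], [-50.23, -25.79]], 0.23)
```

Run:
```python
from h import *
from station import r,effector,optics
st=lambda:((Rs.inv().apply(r.read_ee_pos()-SO)-TIP)*1e3).round(2)
F=lambda:Rs.inv().apply(r.read_contact_force()).round(1)
def err(): return np.degrees((Rs.inv()*R.from_quat(r.read_tcp_rot())*R.from_quat(QF).inv()*Rs).as_rotvec()).round(2)
q=yaw_q(0)
r.move_linear(tcp(-.0145,.0009,.0012),q,feed=.01);print("relax",st(),err(),F())
y=.0009
while st()[1]>.25 and y>-.0035:
    y-=.0005; r.move_linear(tcp(-.0145,y,.0012),q,feed=.01); print(round(y*1e3,1),st(),err(),F())
r.move_linear(tcp(-.0112,y+.0004,.0008),q,feed=.01);r.hold(.2);print("push",st(),err(),F(),r.read_time())
for n in("scene","top"):
    f=optics.grab_frame(n);pickle.dump(f,open(n+"8.pkl","wb"))
T,S=load("top8"),load("scene8")
print("T +y z4",side(T,1,4,-55,-5),"S -y z0",side(S,-1,0,-60,20))
```

```text
relax [-14.07   1.19   0.71] [ 0.03 -0.01  0.03] [-0.8 -1.8  1.3]
0.4 [-14.05   1.16   0.75] [ 0.08 -0.02  0.06] [-1.5 -0.6  1. ]
-0.1 [-14.06   1.08   0.79] [ 0.12 -0.02  0.1 ] [-1.4  1.7  1.6]
-0.6 [-14.11   0.85   0.77] [ 0.14 -0.01  0.13] [-0.6  3.4  1.5]
-1.1 [-14.14   0.55   0.79] [ 0.15 -0.01  0.17] [-2.1  5.2  3.2]
-1.6 [-14.14   0.02   0.76] [ 0.14 -0.01  0.18] [-1.1  5.   2.5]
push [-14.04  -0.13   0.7 ] [0.1  0.16 0.1 ] [-7.   6.9  7.1] 26.7417
T +y z4 ([[-55.07, 26.77], [-5.12, 27.2]], 0.29) S -y z0 ([[-60.02, -25.14], [19.93, -25.38]], 0.2)
```

Run:
```python
from h import *
from station import r,effector,optics
st=lambda:((Rs.inv().apply(r.read_ee_pos()-SO)-TIP)*1e3).round(2)
F=lambda:Rs.inv().apply(r.read_contact_force()).round(1)
q=yaw_q(0)
r.move_linear(tcp(-.0128,-.0003,.0012),q,feed=.01);r.hold(.2);print(st(),F())
r.move_linear(tcp(-.0132,.0000,.0013),q,feed=.01);r.hold(.2);print(st(),F())
effector.move_gripper(.056);print("open",st(),F(),r.read_gripper_width())
d=np.array([-np.sin(TH),0,np.cos(TH)]);b=st()/1e3
r.move_linear(tcp(*(b+d*.03)),q,feed=.05,max_force=6);print(st(),F())
r.move_linear(tcp(*(b+d*.09)),q,feed=.12,max_force=8)
r.move_linear(tcp(*(b+d*.09+[-.12,0,.03])),q,feed=.15);print(st(),F(),r.read_time())
for n in("scene","top"):
    f=optics.grab_frame(n);pickle.dump(f,open(n+"9.pkl","wb"))
T,S=load("top9"),load("scene9")
print("T +y z4",side(T,1,4,-70,-5),"S -y z0",side(S,-1,0,-70,20))
def crop(f,x,y,w,h,W,H): return cv2.convertScaleAbs(cv2.resize(f["color"][y:y+h,x:x+w,::-1],(W,H),interpolation=cv2.INTER_CUBIC),alpha=1.4,beta=10)
cv2.imwrite("pics/fin.png",np.vstack([np.hstack([crop(T,180,125,60,48,400,320),crop(S,290,165,70,56,400,320)]),cv2.resize(S["color"][:,:,::-1],(800,600))[180:460]]))
```

```text
[-14.06  -0.03   0.72] [-4.   4.3  4.2]
[-14.02  -0.03   0.79] [-4.3  3.3  1.2]
open [-12.08  -0.6    1.85] [0.1 0.3 0.6] 0.05610401183212969
[-31.38  -0.51  24.85] [0.2 0.3 0.2]
[-187.99   -0.23  100.73] [-0.2  0.9 -0.8] 30.5167
T +y z4 ([[-70.05, 27.29], [-5.06, 26.7]], 0.26) S -y z0 ([[-70.03, -25.2], [19.93, -25.36]], 0.21)
```

View pics/fin.png

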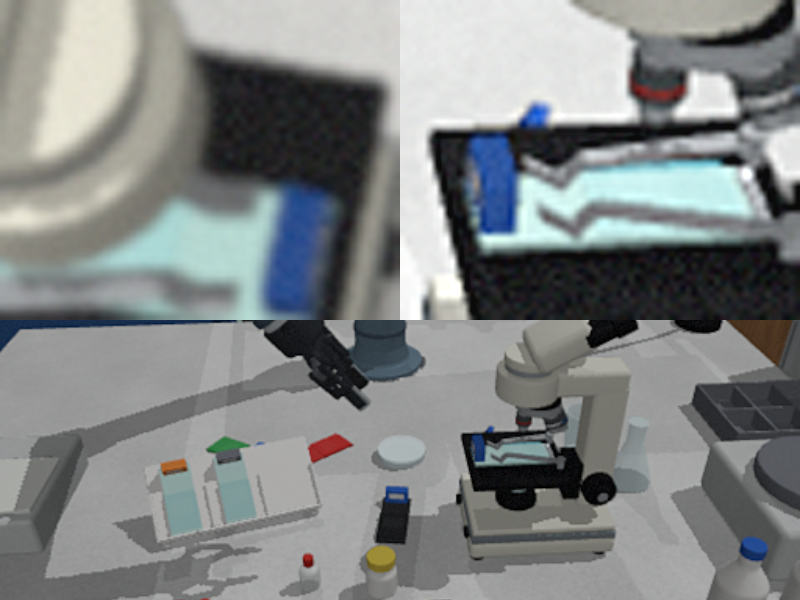

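The chamber sits flat on the stage with both feet on the bare glass, at scene tile (560,180) and (575,235). The grip is free, the gripper is clear and the other things are in place. I'll hand in.

```bash
python3 -c "
from station import r,job
r.hold(.3);print(r.read_contact_force().round(1));job.job_done();print(r.read_time())"
```

```text
[0.3 1.  0. ]
the job is handed in; nothing more can be done
the job is handed in; nothing more can be done
```

I loaded the blue-grip chamber on the microscope stage and handed the job in. It was at 30.5 s on the robot's clock at the last reading before that, against the 51 s limit.

**What I did:** I took the chamber from the rack by its grip and levelled it at the front of the stage. I slid it under both clips, which took about 8 N to ride up and 5 to 6 N after that. The force dipped as the clips snapped down. I pushed on until the chamber stopped moving and the force rose to about 10 N, roughly 7 mm after the snap. I then shifted it about 1 mm sideways to centre it, let go and backed off along the gripper's lean.

**Last checks:**
- **Clips:** the pictures show both feet on the bare glass behind the upper glass.
- **Position:** it is straight to within about 0.5° and centred to within about 0.5 mm.
- **Surroundings:** the orange and grey chambers and the other things in view look undisturbed. I saw no sign of contact with a lens.

**What disagreed or stayed uncertain:**
- **Centring:** the two cameras and the arm's own reading differed by up to about 1 mm, so I took a middle value.
- **Pitch:** the edge fits for pitch were unreliable while the chamber was held, so I levelled it by touching down on the stage.
- **Sideways drift:** the arm gave way about 2 mm sideways under the pushing force, which I corrected before letting go.
- **Fully home:** I judged this from the stall and the force rise, because the stop bar was not measured in the pictures.

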